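# Seat the tablet-mount post in its bench socket

### The arm

A 6-joint arm with a two-finger parallel gripper is mounted at the origin on the work surface. World frame = base frame: x ahead of the robot, y to its left, z up, the work surface at z = 0. Lengths are in m, angles in rad, forces in N, time in s.
With the tool pointing down it reaches from about 0.35 to 0.775 m from the base axis. Payload 5.5 kg.
Tool frame: the origin (TCP) lies midway between the tips of the shut fingers; the grasp point (between the pads) lies grasp_offset behind it (grasp_offset is the distance from the TCP to the grasp point, in m); z points along the fingers, y is the line along which they close (so a half turn about z gives the same grasp; the last joint's range is limited). The gripper opens to 85 mm and grips with 20 to 120 N. Pads are 22 mm wide; open, the fingers measure 114 mm over their backs; the gripper's body (76 mm by 85 mm) begins 54 mm behind the grasp point. The pads swing forward as they close: fully open they stand 13 mm farther back than shut.
Start: joints at [-1.436, 0.313, 0.046, 1.304, 0, 1.431], TCP at [0.156, -0.553, 0.21] pointing down, gripper open.
Joint ranges: [-2.76, 2.76], [-0.86, 1.69], [-1.03, 1.26], [-2.2, 2.34], [-1.47, 1.5], [-3.14, 3.14]. Speed limits (rad/s): [2.57, 2.57, 3.14, 3.14, 3.14, 3.14].

### API

Orientations are given as a unit quaternion [w, x, y, z].
In Python, from workcell import * gives the robot as it stands.
- The arm moves only by the tool step_arm, never from a script. Its argument "deltas" is a list of rows, each a list of 7 numbers: the shift along the world's x, y, z in mm, then the turn, a rotation vector about the world's x, y, z in degrees, then the gripper's target within -1 to 1 (fully open at 1, half-way at 0, shut at -1). A call has 1 to 5 rows; each row shifts and turns the commanded pose from where the row before left it; what a row does not reach is not made up. A row lasts 1/10 s, in which the tool goes at most 50 mm and 8.59 degrees, less where a joint would pass 70% of its speed; a pose out of reach is approached as far as the arm can. A call is refused whole if a number of a shift passes 50 or a number of a turn 8.59, either way. A call with a gripper value outside its range is refused whole. The fingers move at their own pace and stop on an object; "newtons" is the grip in N (left out, the last holds). Time passes only in rows, so rows that do not move let the fingers close. It gives the time, the measured TCP pose, the force, the opening and the grip force at its end, in the units of the state.
- get_state(): the state, without advancing time (a new reading comes with each control period).
- read_camera(name): name is "scene" or "side" or "wrist"; returns a dict with "image" (400x640x3 uint8, red, green, blue), "z_map" (400x640 float32, m along the optical axis (not along the pixel's ray), 0 where there is no reading), "K" (3x3 intrinsics, pixels), "world_from_camera" (4x4, takes a point from camera to world coordinates). Camera axes: x right, y down, z forward; pixel columns grow to the right and rows downward; lengths in m; the calibration is good to about 2 mm. A picture is of the moment at which its call begins.
- hand_in(): hands the job in; it is judged then, once.
The state is a dict: "clock": time; "joint_pos": joint angles; "qvel": joint speeds; "tau": joint torques, N m; "tcp_pos": TCP position; "orientation": TCP orientation; "wrist_force": force on the tool from outside, world axes, zero at the start; "ft_torque": the same for the moment, N m; "finger_gap": finger opening in m; "grip_force": force on a finger pad.
Only numpy, scipy, OpenCV 4.12 (cv2) and the standard library are available. Lean on these libraries where they do the work, as an engineer would, in place of code of your own. Each camera call takes 0.05 s, during which the arm holds its last target. There are 200 camera calls.

### The job

Lift the ball-head post out of its black stand and fit it into the aluminium socket block the way a tight pin is started: lean it about 15 to 30 degrees, dip the low edge of its foot into the bore, then straighten it and slide it down gently, without dropping it, until its collar sits fully home on the block. Feel for the bore, for the block sits off-centre on its plate; do not force the post against the block, leave the other things alone, and let go at the end.

Things in the scene. Friction and masses are not known exactly. Their poses are not given: they have to be found in the camera images.
- post_grip (a point): Centre of the post's square aluminium shank, where it is grasped: 26 x 26 mm, 44 mm tall, faces along this point's x and y; z points up the post. Foot's bottom face 73 mm below this point, collar's underside 28 mm below, top of the black ball head (22 mm diameter) 45 mm above. It starts upright in the stand, this point 83 mm above the table.
- post_foot (a point): Centre of the flat bottom face of the post's round steel foot; z points up the post. The foot is a pin 30.0 mm in diameter and 45 mm long with a 1 mm rounded rim; above it is a round collar 40 mm in diameter, 6 mm thick.
- post: The whole post, 118 mm tall, about 0.2 to 0.45 kg; origin at the centre of the foot's bottom face, z up the post. Pressed against the socket block with more than 30 N it counts as forced.
- stand: Black plastic storage stand, fixed, 90 x 90 x 30 mm, origin at the centre of its underside on the table. The post stands loosely in its round 37 mm hole, 20 mm deep.
- bore (a point): NOMINAL centre of the bore's mouth, in the block's flat top face (63 mm above the table), over the plate's centre. The real bore lies 4 to 7 mm off this point in some unknown horizontal direction; the height is exact. Bore: vertical, 31.3 mm diameter, 1 mm chamfer at the mouth, 55 mm deep: the collar lands on the block's top with the foot 45 mm down. Any yaw will do.
- plate: Fixed steel base plate, 150 x 150 x 8 mm, origin at the centre of its underside, under the aluminium socket block (96 x 96 x 55 mm), which is locked rigidly on a round eccentric adjuster, turned at any angle and off-centre.
- sanitiser: Bystander: white bottle, 56 mm diameter, 120 mm tall, origin at the centre of its underside.
- bin: Bystander: small blue open bin 100 x 80 x 60 mm, origin at the centre of its underside.
- wrench: Bystander: wrench 150 mm long lying flat on the table along its x.
Things that resemble listed ones, but are neither listed nor needed, are in the scene too. Of the things shaped like the plate, the steel one is meant. What is shaped like the post but turquoise is not meant.

How it is judged:
By the outcome, as a careful person would: the job done as asked, in the order asked, and still so for the second after the job is handed in, with the robot touching nothing.
It also fails if it takes over 64 s, if anything falls off the work surface, if the arm or the gripper's body presses on something with over 40 N, if the wrist force passes 120 N, or if a joint passes its speed limit or range.

## Working session

There is one attempt and no reset: what is moved stays moved. The work goes in short steps, Python scripts to look and compute and a tool call to move; the robot and the scene stay as the last step left them, time stands still between calls to the robot, and variables do not carry over. Pictures are saved under pics/ and viewed, at most 10 in all, crops included, and the job is handed in when it is done.

Besides the shell and the picture viewer there is one more tool, called after "Call:" by a JSON object that holds its "api" and its "payload". step_arm: Moves the arm, as the interface text tells. Its arguments: {"type":"object","properties":{"deltas":{"type":"array","items":{"type":"array","items":{"type":"number"}}},"newtons":{"type":"number"}},"required":["deltas"]}

```bash
mkdir -p pics; ls; python3 - <<'E'
from workcell import *
import cv2,numpy as np
s=get_state();print(s)
a=[]
for n in("scene","side"):
    c=read_camera(n);np.savez(f"{n}0.npz",**c);cv2.imwrite(f"pics/{n}0.png",c["image"][:,:,::-1]);print(n,c["K"].tolist(),np.round(c["world_from_camera"],3).tolist())
try: print(grasp_offset)
except Exception as e: print(e)
E
```

```text
pics
{'clock': 0.0, 'joint_pos': array([-1.43563763e+00,  3.13991591e-01,  4.49626719e-02,  1.30362709e+00,
       -4.24389789e-07,  1.43119100e+00]), 'qvel': array([-0.00104155, -0.00102816, -0.00206627, -0.00026812, -0.00048436,
        0.00058337]), 'tau': array([-1.17494288e-03, -4.80626822e+01,  2.98532903e+01,  1.93363521e-02,
       -4.68939311e-05,  9.84918728e-06]), 'tcp_pos': array([ 0.15591905, -0.55286492,  0.20940728]), 'orientation': array([-9.29839529e-04,  9.90577497e-01,  1.36950205e-01,  1.85513243e-06]), 'wrist_force': array([0.02252997, 0.0303938 , 0.23767715]), 'ft_torque': array([-0.03410482,  0.01615934,  0.01421622]), 'grip_force': 0.0, 'finger_gap': 0.08513865348757038}
scene [[490.9222784875974, 0.0, 318.51509987274153], [0.0, 490.9222784875974, 202.3356227167215], [0.0, 0.0, 1.0]] [[-0.221, 0.811, -0.542, 1.138], [0.975, 0.187, -0.118, 0.183], [0.006, -0.555, -0.832, 0.967], [0.0, 0.0, 0.0, 1.0]]
side [[408.5394731928302, 0.0, 316.5331437191327], [0.0, 408.5394731928302, 199.36427631063603], [0.0, 0.0, 1.0]] [[-0.937, -0.235, 0.259, 0.326], [-0.35, 0.625, -0.698, 0.705], [0.002, -0.745, -0.668, 0.686], [0.0, 0.0, 0.0, 1.0]]
0.0187
```

View pics/scene0.png

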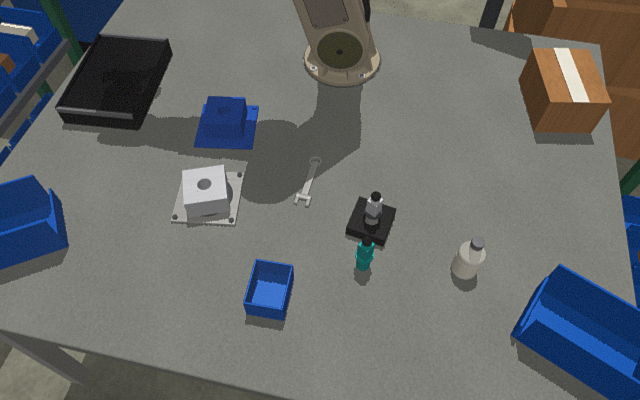

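View pics/side0.png

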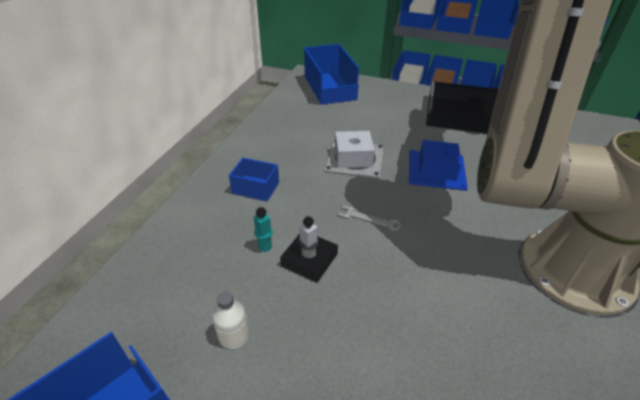

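Candidates in scene view: post – grey, black head in black stand (374,205) vs. turquoise twin (365,253); plate – steel plate with aluminium block (206,195) vs. blue copy (227,122). By description I choose (374,205) and (206,195). In the side view these are at (308,235) and (354,150).

```bash
cat > h.py <<'E'
import numpy as np,cv2
def load(n): return dict(np.load(n))
def cloud(c):
    z=c["z_map"];v,u=np.mgrid[:z.shape[0],:z.shape[1]];K=c["K"]
    P=np.stack([(u-K[0,2])/K[0,0]*z,(v-K[1,2])/K[1,1]*z,z,np.ones_like(z)],-1)@c["world_from_camera"].T
    P=P[...,:3];P[z==0]=np.nan;return P
def ray(c,u,v,h):
    K=c["K"];T=c["world_from_camera"];d=T[:3,:3]@[(u-K[0,2])/K[0,0],(v-K[1,2])/K[1,1],1];o=T[:3,3]
    return o+d*(h-o[2])/d[2]
def rect(P): 
    r=cv2.minAreaRect((P[:,:2]*1000).astype(np.float32));return np.round(np.array(r[0]),1),np.round(r[1],1),round(r[2],1)
E
python3 - <<'E'
from h import *
for n,boxes in(("scene",dict(post=(340,185,400,250),plate=(165,160,250,230))),("side",dict(post=(275,210,345,285),plate=(320,125,390,180)))):
    c=load(n+"0.npz");P=cloud(c);g=c["image"].astype(int)
    for k,(a,b,x,y) in boxes.items():
        Q=P[b:y,a:x].reshape(-1,3);I=g[b:y,a:x].reshape(-1,3)
        for lo,hi in((.003,.012),(.025,.034),(.06,.067),(.085,.104),(.11,.13)):
            m=(Q[:,2]>lo)&(Q[:,2]<hi)
            if m.sum()>8: print(n,k,lo,hi,m.sum(),rect(Q[m]),np.round(np.nanmedian(Q[m],0),4))
c=load("scene0.npz");i=c["image"]
a=cv2.resize(i[180:275,335:420],None,fx=4.5,fy=4.5,interpolation=2);b=cv2.resize(i[155:250,165:250],None,fx=4.5,fy=4.5,interpolation=2)
cv2.imwrite("pics/crop0.png",np.hstack([a,b])[:,:,::-1])
E
```

```text
scene post 0.003 0.012 113 (array([518. , 168.7]), array([170.8, 137.2]), 7.6) [0.5778 0.1624 0.0056]
scene post 0.025 0.034 1049 (array([541.4, 174.1]), array([90.3, 94.1]), 81.3) [0.5541 0.1745 0.0292]
scene post 0.06 0.067 60 (array([549.7, 175.3]), array([27.2, 37.4]), 6.9) [0.5515 0.1776 0.0619]
scene post 0.085 0.104 191 (array([598. , 175.2]), array([ 32.3, 120.2]), 89.8) [0.5571 0.1761 0.0947]
scene post 0.11 0.13 153 (array([595.7, 175.4]), array([124.4,  20. ]), 0.1) [0.5519 0.1751 0.118 ]
scene plate 0.003 0.012 1461 (array([ 543.9, -223.4]), array([204.2, 202.7]), 15.4) [ 0.5922 -0.1761  0.0073]
scene plate 0.025 0.034 132 (array([ 565.4, -206.6]), array([84.1, 95.4]), 23.5) [ 0.595  -0.1964  0.0293]
scene plate 0.06 0.067 1267 (array([ 559.2, -209.7]), array([102.8,  96.2]), 23.7) [ 0.5604 -0.2104  0.0626]
side post 0.003 0.012 182 (array([514.9, 127.2]), array([211.2,  88. ]), 71.0) [0.5207 0.2143 0.0071]
side post 0.025 0.034 1054 (array([540. , 175.1]), array([92.8, 91.3]), 81.0) [0.5279 0.1894 0.028 ]
side post 0.06 0.067 42 (array([536.8, 182.4]), array([35.5, 19.7]), 27.1) [0.5351 0.1857 0.0635]
side post 0.085 0.104 159 (array([540.3, 176.9]), array([25.9, 26.4]), 63.0) [0.5353 0.1841 0.0979]
side post 0.11 0.13 97 (array([540. , 177.8]), array([19., 18.]), 60.3) [0.5387 0.1808 0.1216]
side plate 0.003 0.012 798 (array([ 552.1, -209.5]), array([149.9, 150.1]), 9.5) [ 0.5269 -0.168   0.006 ]
side plate 0.025 0.034 111 (array([ 565.7, -174. ]), array([ 63.8, 129. ]), 71.1) [ 0.5433 -0.167   0.0298]
side plate 0.06 0.067 491 (array([ 557.1, -208.4]), array([ 96. , 101.7]), 23.1) [ 0.5589 -0.2075  0.0611]
```

View pics/crop0.png

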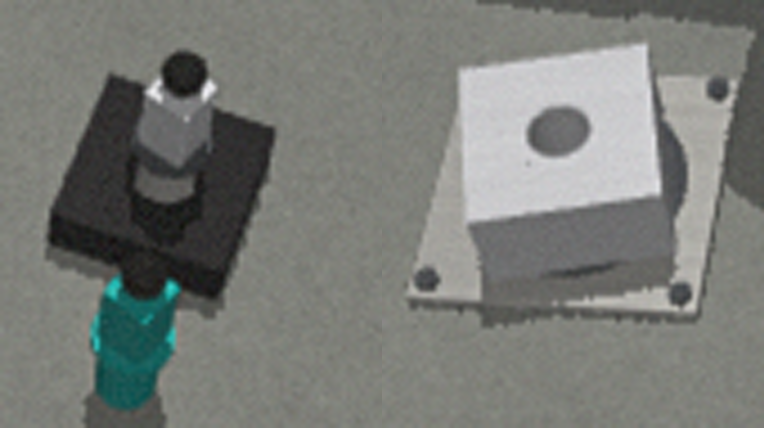

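Crop shows the grey post in the black stand (left; the turquoise one stands right in front of it) and the aluminium block on the steel plate with its bore near crop pixel (558,131), i.e. scene (204,184). Setting out while measuring.

Call:
{"api": "step_arm", "payload": {"deltas": [[10, 35, 15, 0, 0, 7.6, 1], [20, 40, 10, 0, 0, 7.6, 1], [20, 40, 10, 0, 0, 7.6, 1], [20, 40, 10, 0, 0, 7.6, 1], [22, 40, 5, 0, 0, 7.6, 1]], "newtons": 80}}

```text
clock: 0.6
tcp_pos: [0.2484, -0.357, 0.2608]
orientation: [0.0, 0.891, 0.454, 0.0]
wrist_force: [0.8, -0.6, 0.1]
finger_gap: 0.0856
grip_force: 0.0
```

Call:
{"api": "step_arm", "payload": {"deltas": [[22, 40, 5, 0, 0, 7.6, 1], [22, 40, 5, 0, 0, 7.6, 1], [22, 40, 5, 0, 0, 7.6, 1], [22, 40, 5, 0, 0, 7.6, 1], [22, 40, 0, 0, 0, 7.6, 1]]}}

```text
clock: 1.1
tcp_pos: [0.3586, -0.1569, 0.2809]
orientation: [0.001, 0.694, 0.72, 0.0]
wrist_force: [0.4, 0.0, -0.2]
finger_gap: 0.0859
grip_force: 0.0
```

Call:
{"api": "step_arm", "payload": {"deltas": [[22, 40, 0, 0, 0, 7.6, 1], [22, 40, 0, 0, 0, 7.6, 1], [22, 40, 0, 0, 0, 7.6, 1], [22, 40, 0, 0, 0, 7.6, 1], [22, 40, 0, 0, 0, 7.6, 1]]}}

```text
clock: 1.6
tcp_pos: [0.4684, 0.0435, 0.2801]
orientation: [-0.0, 0.422, 0.907, -0.0]
wrist_force: [1.4, -0.9, -0.1]
finger_gap: 0.0855
grip_force: 0.0
```

```bash
python3 - <<'E'
from h import *
from workcell import *
for n,boxes in(("scene",dict(tq=(345,235,385,275))),("side",dict(tq=(245,200,280,260)))):
    c=load(n+"0.npz");P=cloud(c);g=c["image"].astype(int)
    m=(g[...,1]-g[...,0]>40)&(g[...,1]-g[...,2]<40)&(P[...,2]<.2)
    a,b,x,y=list(boxes.values())[0];s=np.zeros_like(m);s[b:y,a:x]=1;m&=s
    print(n,'tq',rect(P[m]),np.nanmin(P[m],0).round(3),np.nanmax(P[m],0).round(3))
c=load("scene0.npz");print(ray(c,204,184.1,.063))
s=get_state();print(s['tcp_pos'].round(4),s['joint_pos'].round(3),s['orientation'].round(4))
w=read_camera("wrist");np.savez("w1.npz",**w);cv2.imwrite("pics/w1.png",w["image"][:,:,::-1])
print(w["world_from_camera"].round(3).tolist(),w["K"].round(1).tolist())
E
```

```text
scene tq (array([626.4, 174. ]), array([80.4, 38.6]), 1.8) [ 0.586  0.155 -0.004] [0.667 0.194 0.104]
side tq (array([641.2, 159.9]), array([72.8, 34.6]), 82.2) [0.626 0.121 0.   ] [0.662 0.196 0.101]
[ 0.5589964  -0.20929563  0.063     ]
[0.4684 0.0435 0.2801] [-0.078  0.097 -0.056  1.418 -0.     0.793] [-0.000e+00  4.220e-01  9.066e-01 -1.000e-04]
[[0.765, 0.612, 0.199, 0.416], [0.644, -0.728, -0.236, 0.104], [0.0, 0.308, -0.951, 0.444], [0.0, 0.0, 0.0, 1.0]] [[311.8, 0.0, 317.9], [0.0, 311.8, 205.4], [0.0, 0.0, 1.0]]
```

View pics/w1.png

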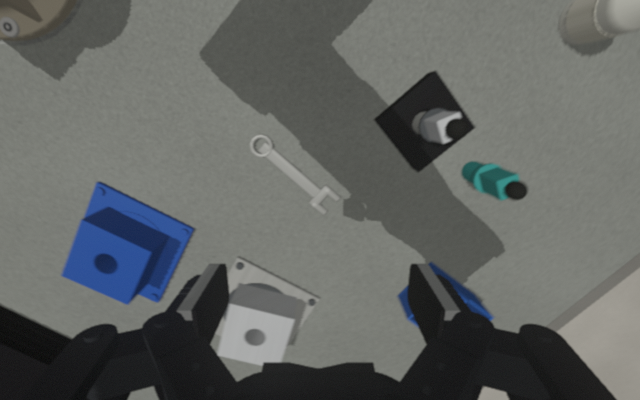

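Wrist view: post at (440,127) in the black stand, turquoise one at (495,180) clear of it, block bore at (255,337). Measuring post and bore from here.

```bash
python3 - <<'E'
from h import *
c=load("w1.npz");P=cloud(c);g=c["image"]
Q=P[60:185,360:490].reshape(-1,3);Q=Q[np.hypot(Q[:,0]-.54,Q[:,1]-.177)<.05]
for lo,hi in((.025,.034),(.07,.104),(.085,.1),(.1,.106),(.11,.14)):
    m=(Q[:,2]>lo)&(Q[:,2]<hi);print(lo,m.sum(),rect(Q[m]),np.median(Q[m],0).round(4))
m=(P[...,2]>.058)&(P[...,2]<.068)
s=np.zeros_like(m);s[280:380,190:310]=1;print('block',rect(P[m&s]))
gr=cv2.cvtColor(g,cv2.COLOR_RGB2GRAY)[315:362,232:280];t,b=cv2.threshold(gr,0,255,cv2.THRESH_BINARY_INV+cv2.THRESH_OTSU)
for k in cv2.findContours(b,0,1)[0]:
    if cv2.contourArea(k)>60:
        (u,v),ax,_=cv2.fitEllipse(k);print('bore',u+232,v+315,ax,ray(c,u+232,v+315,.063).round(4))
c=load("scene0.npz");gr=cv2.cvtColor(c["image"],cv2.COLOR_RGB2GRAY)[172:196,190:220];t,b=cv2.threshold(gr,0,255,cv2.THRESH_BINARY_INV+cv2.THRESH_OTSU)
for k in cv2.findContours(b,0,1)[0]:
    if cv2.contourArea(k)>30:
        (u,v),ax,_=cv2.fitEllipse(k);print('bore sc',u+190,v+172,ax,ray(c,u+190,v+172,.063).round(4))
E
```

```text
0.025 3056 (array([538. , 174.3]), array([90.5, 90.8]), 81.0) [0.5257 0.1682 0.0304]
0.07 360 (array([538.5, 174.5]), array([25.3, 26.3]), 62.9) [0.5296 0.1675 0.0896]
0.085 156 (array([530.3, 171.3]), array([16.7, 33.7]), 20.6) [0.5297 0.1676 0.0932]
0.1 272 (array([538.8, 174.9]), array([26. , 26.3]), 62.0) [0.5319 0.1697 0.1048]
0.11 401 (array([538. , 174.9]), array([21.2, 19.6]), 88.1) [0.5362 0.1736 0.1248]
block (array([ 555. , -210.8]), array([95.9, 98.6]), 23.3)
bore 254.3406162261963 336.8238162994385 (16.147329330444336, 20.071504592895508) [ 0.5559 -0.2085  0.063 ]
bore sc 203.59397506713867 183.82618236541748 (10.103558540344238, 13.571258544921875) [ 0.5585 -0.2105  0.063 ]
```

Call:
{"api": "step_arm", "payload": {"deltas": [[17, 32, 0, 0, 0, 5.6, 1], [17, 33, 0, 0, 0, 5.6, 1], [18, 33, 0, 0, 0, 5.6, 1], [18, 33, -10, 0, 0, 5.6, 1], [0, 0, -40, 0, 0, 0, 1]]}}

```text
clock: 2.15
tcp_pos: [0.5427, 0.1765, 0.2328]
orientation: [0.004, 0.238, 0.971, 0.002]
wrist_force: [0.6, -0.9, -1.0]
finger_gap: 0.0854
grip_force: 0.0
```

Call:
{"api": "step_arm", "payload": {"deltas": [[0, 0, -40, 0, 0, 0, 1], [0, 0, -30, 0, 0, 0, 1], [0, 0, 0, 0, 0, 0, 1]]}}

```text
clock: 2.45
tcp_pos: [0.5342, 0.172, 0.1552]
orientation: [-0.005, 0.241, 0.971, -0.002]
wrist_force: [-0.6, -0.2, -0.9]
finger_gap: 0.0852
grip_force: 0.0
```

```bash
python3 - <<'E'
from h import *
from workcell import *
s=get_state();print(s['tcp_pos'].round(4),s['joint_pos'].round(3),s['orientation'].round(4))
c=read_camera("wrist");np.savez("w2.npz",**c);P=cloud(c)
Q=P.reshape(-1,3);Q=Q[np.hypot(Q[:,0]-.5387,Q[:,1]-.1748)<.026]
for lo,hi in((.07,.104),(.101,.107),(.11,.14)):
    m=(Q[:,2]>lo)&(Q[:,2]<hi);print(lo,m.sum(),rect(Q[m]),np.median(Q[m],0).round(4))
cv2.imwrite("pics/w2.png",c["image"][:,:,::-1])
E
```

```text
[0.5342 0.172  0.1552] [ 0.168  0.317 -0.085  1.179  0.     0.654] [-0.0046  0.2406  0.9706 -0.002 ]
0.07 442 (array([538.4, 175.5]), array([25.8, 25.8]), 62.6) [0.5279 0.1809 0.0905]
0.101 521 (array([538.5, 175.5]), array([25.5, 25.9]), 63.3) [0.5317 0.1798 0.105 ]
0.11 774 (array([538.2, 175.7]), array([21. , 20.3]), 42.6) [0.5362 0.1766 0.1249]
```

View pics/w2.png

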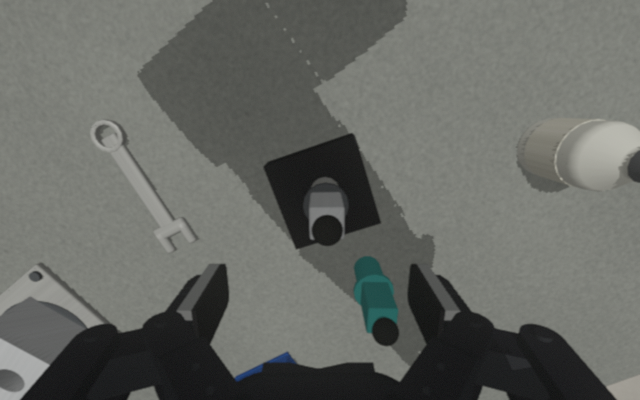

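Wrist view: post (326,215) lies centred between the fingers (x 225–415), its shank faces square to them; the turquoise post is at (375,295), outside the finger path.

Call:
{"api": "step_arm", "payload": {"deltas": [[0, 0, 0, 0, 0, 0.7, 1], [0, 0, -15, 0, 0, 0, 1], [0, 0, -15, 0, 0, 0, 1], [0, 0, 0, 0, 0, 0, 1], [0, 0, 0, 0, 0, 0, 1]]}}

```text
clock: 3.0
tcp_pos: [0.5391, 0.1726, 0.1322]
orientation: [0.001, 0.235, 0.972, 0.001]
wrist_force: [1.1, -0.5, 0.3]
finger_gap: 0.085
grip_force: 0.0
```

Call:
{"api": "step_arm", "payload": {"deltas": [[-0.5, 3, -20, 0, 0, 0, 1], [0, 0, -20, 0, 0, 0, 1], [0, 0, -20, 0, 0, 0, 1], [0, 0, -8, 0, 0, 0, 1], [0, 0, 0, 0, 0, 0, 1]]}}

```text
clock: 3.5
tcp_pos: [0.5375, 0.1754, 0.0625]
orientation: [-0.0, 0.235, 0.972, -0.0]
wrist_force: [0.2, -0.1, -0.1]
finger_gap: 0.0853
grip_force: 0.0
```

Call:
{"api": "step_arm", "payload": {"deltas": [[0, 0, 0, 0, 0, 0, 1], [0, 0, 0, 0, 0, 0, 0], [0, 0, 0, 0, 0, 0, -0.2], [0, 0, 0, 0, 0, 0, -0.3], [0, 0, 0, 0, 0, 0, -0.5]], "newtons": 60}}

```text
clock: 4.0
tcp_pos: [0.5377, 0.1756, 0.0627]
orientation: [0.0, 0.235, 0.972, 0.0]
wrist_force: [-0.2, -0.8, -0.3]
finger_gap: 0.0282
grip_force: 0.3
```

Call:
{"api": "step_arm", "payload": {"deltas": [[0, 0, 0, 0, 0, 0, -1], [0, 0, 0, 0, 0, 0, -1], [0, 0, 0, 0, 0, 0, -1], [0, 0, 0, 0, 0, 0, -1], [0, 0, 0, 0, 0, 0, -1]], "newtons": 90}}

```text
clock: 4.5
tcp_pos: [0.5382, 0.1758, 0.063]
orientation: [0.001, 0.235, 0.972, 0.001]
wrist_force: [0.7, 1.4, 6.0]
finger_gap: 0.0242
grip_force: 89.5
```

Call:
{"api": "step_arm", "payload": {"deltas": [[0, 0, 8, 0, 0, 0, -1], [0, 0, 20, 0, 0, 0, -1], [0, 0, 30, 0, 0, 0, -1], [0, 0, 35, 0, 0, 0, -1], [0, 0, 27, 0, 0, 0, -1]]}}

```text
clock: 5.0
tcp_pos: [0.5367, 0.1752, 0.1834]
orientation: [-0.001, 0.235, 0.972, -0.0]
wrist_force: [0.1, 0.3, -2.1]
finger_gap: 0.0246
grip_force: 88.7
```

Call:
{"api": "step_arm", "payload": {"deltas": [[3, -20, 0, 0, 0, 0, -1], [6, -35, 0, 0, 0, 0, -1], [7, -40, 0, 0, 0, 0, -1], [7, -40, 0, 0, 0, 0, -1], [7, -40, 0, 0, 0, 0, -1]]}}

```text
clock: 5.5
tcp_pos: [0.5664, -0.0009, 0.1815]
orientation: [-0.001, 0.235, 0.972, -0.0]
wrist_force: [0.7, 0.6, -2.3]
finger_gap: 0.0246
grip_force: 88.9
```

Call:
{"api": "step_arm", "payload": {"deltas": [[7, -40, 0, 0, 0, 0, -1], [7, -40, 0, 0, 0, 0, -1], [7, -35, 0, 0, 0, 0, -1], [4, -25, 0, 0, 0, 0, -1], [0, 0, 0, 0, 0, 0, -1]]}}

```text
clock: 6.0
tcp_pos: [0.5919, -0.1431, 0.1809]
orientation: [-0.001, 0.237, 0.972, -0.001]
wrist_force: [-0.0, 0.2, -4.0]
finger_gap: 0.024
grip_force: 89.0
```

Call:
{"api": "step_arm", "payload": {"deltas": [[0, 0, 0, 0, 0, 0, -1], [0, 0, 0, 0, 0, 0, -1], [0, 0, 0, 0, 0, 0, -1]]}}

```text
clock: 6.3
tcp_pos: [0.5921, -0.1383, 0.1822]
orientation: [-0.0, 0.234, 0.972, 0.0]
wrist_force: [-0.6, -1.1, -3.5]
finger_gap: 0.0242
grip_force: 88.9
```

```bash
python3 - <<'E'
from h import *
from workcell import *
s=get_state();print(s['tcp_pos'].round(4),s['joint_pos'].round(3),s['orientation'].round(4),s['wrist_force'].round(2),s['ft_torque'].round(2))
ims=[]
for n in("wrist","side","scene"):
    c=read_camera(n);np.savez(n+"3.npz",**c);ims.append(c["image"])
cv2.imwrite("pics/w3.png",np.vstack([ims[0],np.hstack([cv2.resize(ims[1][60:190,260:460],(320,200)),cv2.resize(ims[2][80:230,120:360],(320,200))])])[:,:,::-1])
E
```

```text
[ 0.5921 -0.1383  0.1822] [-0.361  0.387  0.083  1.268  0.     0.111] [-5.000e-04  2.341e-01  9.722e-01  2.000e-04] [-0.63 -1.11 -3.5 ] [-0.04  0.02  0.05]
```

View pics/w3.png

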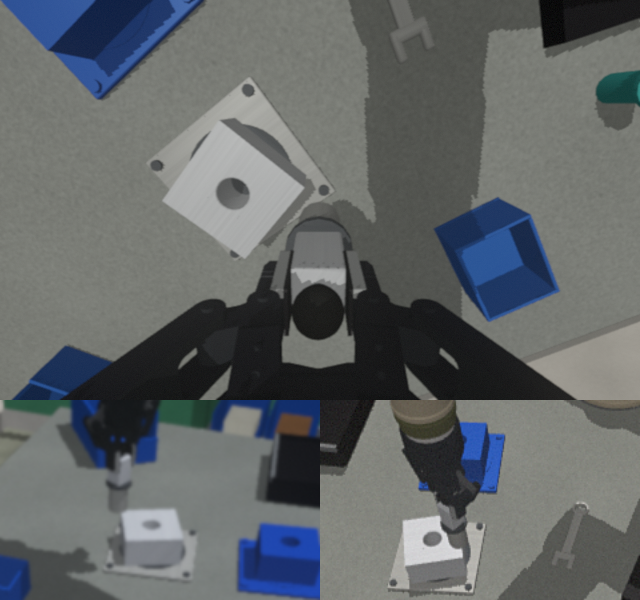

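Post is held upright in the gripper (wrist view, (318,250)–(318,310)); bore clearly visible at (233,193).

```bash
python3 - <<'E'
from h import *
c=load("wrist3.npz");g=cv2.cvtColor(c["image"],cv2.COLOR_RGB2GRAY);P=cloud(c)
sub=g[170:217,208:258];t,b=cv2.threshold(sub,0,255,cv2.THRESH_BINARY_INV+cv2.THRESH_OTSU)
for k in cv2.findContours(b,0,1)[0]:
    if cv2.contourArea(k)>200:
        pts=np.array([ray(c,u+208,v+170,.063)[:2]*1000 for u,v in k[:,0]],np.float32)
        (u,v),ax,_=cv2.fitEllipse(k);print(t,u+208,v+170,ax,ray(c,u+208,v+170,.063).round(4),cv2.fitEllipse(pts))
m=(P[...,2]>.06)&(P[...,2]<.066);s=np.zeros_like(m);s[110:265,155:310]=1;print('block',rect(P[m&s]))
for n in("scene3","side3"):
    c=load(n+".npz");P=cloud(c);m=(P[...,2]>.1)&(np.hypot(P[...,0]-.592,P[...,1]+.138)<.022)&(P[...,2]<.17)
    print(n,rect(P[m]),np.median(P[m],0))
E
```

```text
134.0 232.31570625305176 192.96560859680176 (29.97634506225586, 33.25871276855469) [ 0.5545 -0.21    0.063 ] ((554.6976318359375, -210.08200073242188), (29.9117374420166, 30.69879150390625), 155.2934112548828)
block (array([ 555.1, -210.8]), array([96.2, 97.2]), 23.4)
scene3 (array([ 603.9, -134.1]), array([15. , 29.2]), 33.5) [ 0.60810086 -0.13154177  0.14893037]
side3 (array([ 591.5, -130. ]), array([28.8, 16.1]), 26.0) [ 0.59139643 -0.12592983  0.14864384]
```

Call:
{"api": "step_arm", "payload": {"deltas": [[-10, -14, 0, 0, -4, 0, -1], [-10, -14, 0, 0, -4, 0, -1], [-10, -14, 0, 0, -4, 0, -1], [-11, -15, 0, 0, -4, 0, -1], [-10, -15, 0, 0, -4, 0, -1]]}}

```text
clock: 6.95
tcp_pos: [0.5409, -0.2112, 0.1827]
orientation: [0.17, 0.231, 0.957, 0.041]
wrist_force: [0.2, 0.1, -3.0]
finger_gap: 0.0241
grip_force: 89.3
```

Call:
{"api": "step_arm", "payload": {"deltas": [[0, 0, -15, 0, 0, 0, -1], [0, 0, -15, 0, 0, 0, -1], [0, 0, -14, 0, 0, 0, -1], [0, 0, 0, 0, 0, 0, -1], [0, 0, 0, 0, 0, 0, -1]]}}

```text
clock: 7.45
tcp_pos: [0.5413, -0.2109, 0.1384]
orientation: [0.168, 0.231, 0.957, 0.041]
wrist_force: [-0.4, 0.4, -2.2]
finger_gap: 0.0242
grip_force: 89.4
```

```bash
cat >> h.py <<'E'
def pose():
    from workcell import get_state
    from scipy.spatial.transform import Rotation as R
    s=get_state();q=s['orientation'];r=R.from_quat([q[1],q[2],q[3],q[0]]).as_matrix();u=-r[:,2]
    T=s['tcp_pos']*1000;F=T-53*u;th=np.degrees(np.arccos(u[2]));h=np.array([u[0],u[1],0]);h/=np.linalg.norm(h)+1e-9
    e=np.cross(np.cross(u,h),u);e=h-u*(h@u);e/=np.linalg.norm(e)+1e-9
    print('t',round(s['clock'],2),'tcp',T.round(1),'u',u.round(3),'th',th.round(1),'foot',F.round(1),'low',(F+15*e).round(1),'f',s['wrist_force'].round(1),'m',s['ft_torque'].round(2),'gap',round(s['finger_gap'],4))
E
python3 - <<'E'
from h import *
pose()
from workcell import *
c=read_camera("side");s=read_camera("scene")
cv2.imwrite("pics/s4.png",np.hstack([cv2.resize(c["image"][70:190,290:430],(420,360)),cv2.resize(s["image"][120:240,150:280],(380,360))])[:,:,::-1])
E
```

```text
t 7.45 tcp [ 541.3 -210.9  138.4] u [-0.341 -0.001  0.94 ] th 20.0 foot [ 559.4 -210.9   88.6] low [ 545.3 -210.9   83.5] f [-0.4  0.4 -2.2] m [-0.05  0.56 -0.01] gap 0.0242
```

View pics/s4.png

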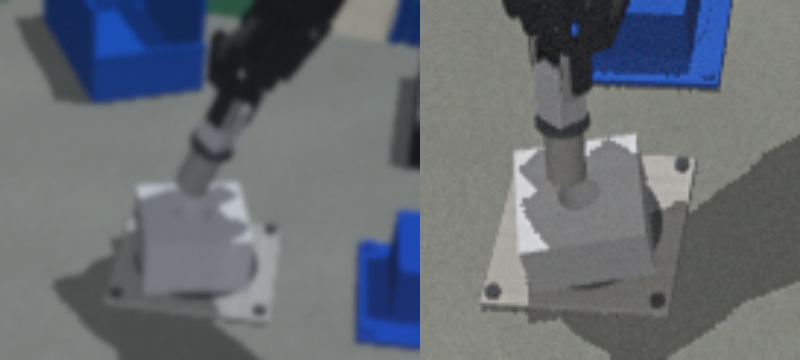

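Both views show the post leaning, its low edge just above the bore (scene crop (578,190)). Dipping slowly.

Call:
{"api": "step_arm", "payload": {"deltas": [[0, 0.5, -8, 0, 0, 0, -1], [0, 0, -8, 0, 0, 0, -1], [0, 0, -2, 0, 0, 0, -1], [0, 0, 0, 0, 0, 0, -1]]}}

```text
clock: 7.95
tcp_pos: [0.5409, -0.2105, 0.1193]
orientation: [0.168, 0.231, 0.957, 0.041]
wrist_force: [-1.2, -0.2, -2.4]
finger_gap: 0.0239
grip_force: 89.4
```

Call:
{"api": "step_arm", "payload": {"deltas": [[0, 0, -1, 0, 0, 0, -1], [0, 0, -1, 0, 0, 0, -1], [0, 0, -1, 0, 0, 0, -1], [0, 0, -1, 0, 0, 0, -1], [0, 0, 0, 0, 0, 0, -1]]}}

```text
clock: 8.45
tcp_pos: [0.5414, -0.2109, 0.1162]
orientation: [0.169, 0.231, 0.957, 0.041]
wrist_force: [0.0, 0.5, -3.5]
finger_gap: 0.0239
grip_force: 89.4
```

```bash
python3 -c "
from h import *
pose()"
```

```text
t 8.45 tcp [ 541.4 -210.9  116.2] u [-0.342 -0.     0.94 ] th 20.0 foot [ 559.6 -210.9   66.4] low [ 545.5 -210.9   61.3] f [ 0.   0.5 -3.5] m [ 0.02  0.49 -0.06] gap 0.0239
```

Low edge 1.7 mm inside, no contact. A bit deeper, then feel toward −x.

Call:
{"api": "step_arm", "payload": {"deltas": [[0, 0.3, -1, 0, 0, 0, -1], [0, 0, -1, 0, 0, 0, -1], [0, 0, 0, 0, 0, 0, -1], [0, 0, 0, 0, 0, 0, -1]]}}

```text
clock: 8.85
tcp_pos: [0.5415, -0.2106, 0.1143]
orientation: [0.169, 0.231, 0.957, 0.041]
wrist_force: [0.2, 0.6, -3.5]
finger_gap: 0.0242
grip_force: 89.4
```

Call:
{"api": "step_arm", "payload": {"deltas": [[-1, 0, 0, 0, 0, 0, -1], [-1, 0, 0, 0, 0, 0, -1], [0, 0, 0, 0, 0, 0, -1]]}}

```text
clock: 9.15
tcp_pos: [0.5393, -0.2106, 0.1143]
orientation: [0.169, 0.231, 0.957, 0.041]
wrist_force: [0.2, 0.0, -2.6]
finger_gap: 0.0239
grip_force: 89.4
```

Call:
{"api": "step_arm", "payload": {"deltas": [[-1, 0, 0, 0, 0, 0, -1], [0, 0, 0, 0, 0, 0, -1], [0, 0, 0, 0, 0, 0, -1]]}}

```text
clock: 9.45
tcp_pos: [0.5385, -0.2107, 0.1144]
orientation: [0.169, 0.231, 0.957, 0.041]
wrist_force: [-0.4, 0.7, -2.2]
finger_gap: 0.0238
grip_force: 89.4
```

```bash
python3 -c "
from h import *
pose()"
```

```text
t 9.45 tcp [ 538.5 -210.7  114.4] u [-0.342 -0.     0.94 ] th 20.0 foot [ 556.6 -210.7   64.6] low [ 542.5 -210.7   59.4] f [-0.4  0.7 -2.2] m [ 0.04  0.55 -0.01] gap 0.0238
```

Call:
{"api": "step_arm", "payload": {"deltas": [[-1, 0, 0, 0, 0, 0, -1], [0, 0, 0, 0, 0, 0, -1], [0, 0, 0, 0, 0, 0, -1]]}}

```text
clock: 9.75
tcp_pos: [0.5375, -0.2106, 0.1143]
orientation: [0.169, 0.231, 0.957, 0.041]
wrist_force: [0.1, -0.3, -3.5]
finger_gap: 0.0244
grip_force: 89.4
```

Call:
{"api": "step_arm", "payload": {"deltas": [[-1, 0, 0, 0, 0, 0, -1], [0, 0, 0, 0, 0, 0, -1], [0, 0, 0, 0, 0, 0, -1]]}}

```text
clock: 10.05
tcp_pos: [0.5365, -0.2107, 0.1143]
orientation: [0.169, 0.231, 0.957, 0.041]
wrist_force: [-0.1, -0.4, -2.8]
finger_gap: 0.0241
grip_force: 89.4
```

Call:
{"api": "step_arm", "payload": {"deltas": [[-1, 0, 0, 0, 0, 0, -1], [0, 0, 0, 0, 0, 0, -1], [0, 0, 0, 0, 0, 0, -1]]}}

```text
clock: 10.35
tcp_pos: [0.5355, -0.2107, 0.1143]
orientation: [0.169, 0.231, 0.957, 0.041]
wrist_force: [-0.5, -0.2, -3.8]
finger_gap: 0.0242
grip_force: 89.4
```

```bash
python3 -c "
from h import *
pose()"
```

```text
t 10.35 tcp [ 535.5 -210.7  114.3] u [-0.342 -0.     0.94 ] th 20.0 foot [ 553.6 -210.7   64.5] low [ 539.5 -210.7   59.4] f [-0.5 -0.2 -3.8] m [ 0.01  0.58 -0.01] gap 0.0242
```

Call:
{"api": "step_arm", "payload": {"deltas": [[-1, 0, 0, 0, 0, 0, -1], [0, 0, 0, 0, 0, 0, -1], [0, 0, 0, 0, 0, 0, -1]]}}

```text
clock: 10.65
tcp_pos: [0.5348, -0.2107, 0.1145]
orientation: [0.169, 0.231, 0.957, 0.041]
wrist_force: [1.7, 0.3, -3.3]
finger_gap: 0.0244
grip_force: 89.2
```

Call:
{"api": "step_arm", "payload": {"deltas": [[-1, 0, 0, 0, 0, 0, -1], [0, 0, 0, 0, 0, 0, -1], [0, 0, 0, 0, 0, 0, -1]]}}

```text
clock: 10.95
tcp_pos: [0.5342, -0.2106, 0.1147]
orientation: [0.169, 0.231, 0.957, 0.041]
wrist_force: [4.5, 1.1, -2.8]
finger_gap: 0.0241
grip_force: 89.2
```

```bash
python3 -c "
from h import *
pose()"
```

```text
t 10.95 tcp [ 534.2 -210.6  114.7] u [-0.343 -0.     0.939] th 20.1 foot [ 552.4 -210.6   65. ] low [ 538.3 -210.6   59.8] f [ 4.5  1.1 -2.8] m [ 0.34 -0.52  0.12] gap 0.0241
```

Contact at −x wall (about 4 N). Now feel along y for the centre.

Call:
{"api": "step_arm", "payload": {"deltas": [[1, 1, 0, 0, 0, 0, -1], [0, 0, 0, 0, 0, 0, -1], [0, 0, 0, 0, 0, 0, -1]]}}

```text
clock: 11.25
tcp_pos: [0.5346, -0.21, 0.1145]
orientation: [0.169, 0.231, 0.957, 0.04]
wrist_force: [1.0, -0.1, -2.6]
finger_gap: 0.0239
grip_force: 89.5
```

Call:
{"api": "step_arm", "payload": {"deltas": [[0, 1, 0, 0, 0, 0, -1], [0, 0, 0, 0, 0, 0, -1], [0, 0, 0, 0, 0, 0, -1]]}}

```text
clock: 11.55
tcp_pos: [0.5346, -0.2092, 0.1145]
orientation: [0.169, 0.231, 0.957, 0.04]
wrist_force: [1.0, -3.0, -2.8]
finger_gap: 0.0243
grip_force: 89.4
```

Call:
{"api": "step_arm", "payload": {"deltas": [[0, 1, 0, 0, 0, 0, -1], [0, 0, 0, 0, 0, 0, -1], [0, 0, 0, 0, 0, 0, -1]]}}

```text
clock: 11.85
tcp_pos: [0.5347, -0.2083, 0.1146]
orientation: [0.169, 0.231, 0.957, 0.04]
wrist_force: [1.8, -3.7, -3.2]
finger_gap: 0.0238
grip_force: 89.4
```

Call:
{"api": "step_arm", "payload": {"deltas": [[0, -1.5, 0, 0, 0, 0, -1], [0, -1.5, 0, 0, 0, 0, -1], [0, 0, 0, 0, 0, 0, -1], [0, 0, 0, 0, 0, 0, -1]]}}

```text
clock: 12.25
tcp_pos: [0.5345, -0.2099, 0.1142]
orientation: [0.169, 0.231, 0.957, 0.042]
wrist_force: [3.7, 1.0, -0.5]
finger_gap: 0.0242
grip_force: 89.5
```

Call:
{"api": "step_arm", "payload": {"deltas": [[0, -1, 0, 0, 0, 0, -1], [0, 0, 0, 0, 0, 0, -1], [0, 0, 0, 0, 0, 0, -1]]}}

```text
clock: 12.55
tcp_pos: [0.5345, -0.2107, 0.1141]
orientation: [0.169, 0.231, 0.957, 0.042]
wrist_force: [4.5, 3.9, -1.5]
finger_gap: 0.024
grip_force: 89.5
```

Call:
{"api": "step_arm", "payload": {"deltas": [[0, -1, 0, 0, 0, 0, -1], [0, 0, 0, 0, 0, 0, -1], [0, 0, 0, 0, 0, 0, -1]]}}

```text
clock: 12.85
tcp_pos: [0.5345, -0.2112, 0.1141]
orientation: [0.169, 0.231, 0.957, 0.042]
wrist_force: [4.0, 4.3, 0.1]
finger_gap: 0.0244
grip_force: 89.8
```

Bore centre works out at about (554, −210.1). Recentre, then straighten about the low edge.

Call:
{"api": "step_arm", "payload": {"deltas": [[0.8, 2.5, 0, 0, 0, 0, -1], [0, 0, 0, 0, 0, 0, -1], [0, 0, 0, 0, 0, 0, -1]]}}

```text
clock: 13.15
tcp_pos: [0.5349, -0.2102, 0.114]
orientation: [0.168, 0.231, 0.957, 0.041]
wrist_force: [1.8, 1.7, -2.9]
finger_gap: 0.0242
grip_force: 89.5
```

Call:
{"api": "step_arm", "payload": {"deltas": [[2.4, 0, 0, 0, 2.5, 0, -1], [2.4, 0, 0, 0, 2.5, 0, -1], [0, 0, 0, 0, 0, 0, -1], [0, 0, 0, 0, 0, 0, -1]]}}

```text
clock: 13.55
tcp_pos: [0.5397, -0.2104, 0.1137]
orientation: [0.127, 0.233, 0.964, 0.03]
wrist_force: [0.7, 0.4, -2.2]
finger_gap: 0.0242
grip_force: 89.6
```

```bash
python3 -c "
from h import *
pose()"
```

```text
t 13.55 tcp [ 539.7 -210.4  113.7] u [-0.258  0.     0.966] th 15.0 foot [ 553.4 -210.4   62.5] low [ 538.9 -210.4   58.6] f [ 0.7  0.4 -2.2] m [-0.18  0.07  0.01] gap 0.0242
```

Call:
{"api": "step_arm", "payload": {"deltas": [[2.4, 0.2, -0.1, 0, 2.5, 0, -1], [2.4, 0, -0.2, 0, 2.5, 0, -1], [0, 0, 0, 0, 0, 0, -1], [0, 0, 0, 0, 0, 0, -1]]}}

```text
clock: 13.95
tcp_pos: [0.5442, -0.2099, 0.1133]
orientation: [0.085, 0.234, 0.968, 0.021]
wrist_force: [1.0, 0.2, -3.8]
finger_gap: 0.0244
grip_force: 89.5
```

Call:
{"api": "step_arm", "payload": {"deltas": [[2.4, 0, -0.3, 0, 2.5, 0, -1], [2.4, 0, -0.4, 0, 2.5, 0, -1], [0, 0, 0, 0, 0, 0, -1], [0, 0, 0, 0, 0, 0, -1]]}}

```text
clock: 14.35
tcp_pos: [0.549, -0.2098, 0.1128]
orientation: [0.042, 0.235, 0.971, 0.011]
wrist_force: [0.4, 0.4, -3.9]
finger_gap: 0.0239
grip_force: 89.5
```

```bash
python3 -c "
from h import *
pose()"
```

```text
t 14.35 tcp [ 549.  -209.8  112.8] u [-0.087 -0.001  0.996] th 5.0 foot [ 553.6 -209.8   60. ] low [ 538.6 -209.8   58.7] f [ 0.4  0.4 -3.9] m [ 0.03  0.17 -0.02] gap 0.0239
```

Call:
{"api": "step_arm", "payload": {"deltas": [[2.4, 0, -0.5, 0, 2.5, 0, -1], [2.3, 0, -0.6, 0, 2.5, 0, -1], [0, 0, 0, 0, 0, 0, -1], [0, 0, 0, 0, 0, 0, -1], [0, 0, 0, 0, 0, 0, -1]]}}

```text
clock: 14.85
tcp_pos: [0.5536, -0.2098, 0.1121]
orientation: [0.0, 0.235, 0.972, 0.0]
wrist_force: [0.2, 0.4, -3.0]
finger_gap: 0.0245
grip_force: 89.6
```

Call:
{"api": "step_arm", "payload": {"deltas": [[0, 0, -1.5, 0, 0, 0, -1], [0, 0, -1.5, 0, 0, 0, -1], [0, 0, 0, 0, 0, 0, -1]]}}

```text
clock: 15.15
tcp_pos: [0.554, -0.2099, 0.109]
orientation: [-0.0, 0.235, 0.972, 0.0]
wrist_force: [-0.2, 0.8, -2.4]
finger_gap: 0.024
grip_force: 89.6
```

```bash
python3 -c "
from h import *
pose()"
```

```text
t 15.15 tcp [ 554.  -209.9  109. ] u [ 0. -0.  1.] th 0.0 foot [ 554.  -209.9   56. ] low [ 557.1 -224.5   56. ] f [-0.2  0.8 -2.4] m [-0.04  0.05 -0.  ] gap 0.024
```

Call:
{"api": "step_arm", "payload": {"deltas": [[0, 0, -2, 0, 0, 0, -1], [0, 0, -2, 0, 0, 0, -1], [0, 0, -2, 0, 0, 0, -1], [0, 0, -2, 0, 0, 0, -1], [0, 0, 0, 0, 0, 0, -1]]}}

```text
clock: 15.65
tcp_pos: [0.5542, -0.2098, 0.1007]
orientation: [-0.0, 0.235, 0.972, 0.0]
wrist_force: [0.6, 0.8, -2.9]
finger_gap: 0.0238
grip_force: 89.6
```

Call:
{"api": "step_arm", "payload": {"deltas": [[0, 0, -2, 0, 0, 0, -1], [0, 0, -2, 0, 0, 0, -1], [0, 0, -2, 0, 0, 0, -1], [0, 0, -2, 0, 0, 0, -1], [0, 0, 0, 0, 0, 0, -1]]}}

```text
clock: 16.15
tcp_pos: [0.5542, -0.2098, 0.0928]
orientation: [-0.0, 0.235, 0.972, 0.0]
wrist_force: [-0.3, -0.3, -3.7]
finger_gap: 0.0241
grip_force: 89.6
```

```bash
python3 -c "
from h import *
pose()"
```

```text
t 16.15 tcp [ 554.2 -209.8   92.8] u [ 0.001 -0.     1.   ] th 0.0 foot [ 554.2 -209.8   39.8] low [ 566.5 -218.4   39.8] f [-0.3 -0.3 -3.7] m [ 0.01 -0.02  0.04] gap 0.0241
```

Sliding freely. Continue to just above the seat (≈ TCP 71).

Call:
{"api": "step_arm", "payload": {"deltas": [[0, 0, -2, 0, 0, 0, -1], [0, 0, -2, 0, 0, 0, -1], [0, 0, -2, 0, 0, 0, -1], [0, 0, -2, 0, 0, 0, -1], [0, 0, -2, 0, 0, 0, -1]]}}

```text
clock: 16.65
tcp_pos: [0.5544, -0.21, 0.083]
orientation: [-0.0, 0.235, 0.972, 0.0]
wrist_force: [-0.5, -0.3, -2.4]
finger_gap: 0.0242
grip_force: 89.6
```

Call:
{"api": "step_arm", "payload": {"deltas": [[0, 0, -2, 0, 0, 0, -1], [0, 0, -2, 0, 0, 0, -1], [0, 0, -2, 0, 0, 0, -1], [0, 0, -2, 0, 0, 0, -1], [0, 0, 0, 0, 0, 0, -1]]}}

```text
clock: 17.15
tcp_pos: [0.5542, -0.2098, 0.0748]
orientation: [-0.0, 0.235, 0.972, 0.0]
wrist_force: [0.5, -0.0, -2.9]
finger_gap: 0.0242
grip_force: 89.6
```

Call:
{"api": "step_arm", "payload": {"deltas": [[0, 0, -1, 0, 0, 0, -1], [0, 0, -1, 0, 0, 0, -1], [0, 0, 0, 0, 0, 0, -1], [0, 0, 0, 0, 0, 0, -1]]}}

```text
clock: 17.55
tcp_pos: [0.5544, -0.21, 0.0733]
orientation: [0.0, 0.235, 0.972, 0.0]
wrist_force: [0.3, 0.5, -3.7]
finger_gap: 0.024
grip_force: 89.6
```

```bash
python3 -c "
from h import *
pose()"
```

```text
t 17.55 tcp [ 554.4 -210.    73.3] u [-0. -0.  1.] th 0.0 foot [ 554.4 -210.    20.3] low [ 541.6 -217.7   20.3] f [ 0.3  0.5 -3.7] m [-0.01 -0.01  0.02] gap 0.024
```

Call:
{"api": "step_arm", "payload": {"deltas": [[0, 0, -0.7, 0, 0, 0, -1], [0, 0, -0.7, 0, 0, 0, -1], [0, 0, 0, 0, 0, 0, -1], [0, 0, 0, 0, 0, 0, -1]]}}

```text
clock: 17.95
tcp_pos: [0.5544, -0.21, 0.0718]
orientation: [-0.0, 0.235, 0.972, 0.0]
wrist_force: [0.1, 0.4, -2.5]
finger_gap: 0.0241
grip_force: 89.6
```

Call:
{"api": "step_arm", "payload": {"deltas": [[0, 0, -0.7, 0, 0, 0, -1], [0, 0, 0, 0, 0, 0, -1], [0, 0, 0, 0, 0, 0, -1]]}}

```text
clock: 18.25
tcp_pos: [0.5544, -0.21, 0.0711]
orientation: [-0.0, 0.235, 0.972, 0.0]
wrist_force: [-0.4, -0.4, -2.9]
finger_gap: 0.0242
grip_force: 89.6
```

Call:
{"api": "step_arm", "payload": {"deltas": [[0, 0, -0.7, 0, 0, 0, -1], [0, 0, 0, 0, 0, 0, -1], [0, 0, 0, 0, 0, 0, -1]]}}

```text
clock: 18.55
tcp_pos: [0.5545, -0.21, 0.071]
orientation: [0.0, 0.235, 0.972, -0.0]
wrist_force: [-1.5, 2.2, 3.0]
finger_gap: 0.0241
grip_force: 90.2
```

Seated: contact at TCP 71.0 mm exactly as expected. Small press, then let go.

Call:
{"api": "step_arm", "payload": {"deltas": [[0, 0, -0.4, 0, 0, 0, -1], [0, 0, 0, 0, 0, 0, -1], [0, 0, 0, 0, 0, 0, -1]]}}

```text
clock: 18.85
tcp_pos: [0.5545, -0.21, 0.0709]
orientation: [0.0, 0.235, 0.972, -0.0]
wrist_force: [-2.4, 1.3, 5.5]
finger_gap: 0.0244
grip_force: 90.9
```

Call:
{"api": "step_arm", "payload": {"deltas": [[0, 0, 0, 0, 0, 0, -0.4], [0, 0, 0, 0, 0, 0, -0.2], [0, 0, 0, 0, 0, 0, 0], [0, 0, 0, 0, 0, 0, 0.3], [0, 0, 0, 0, 0, 0, 0.3]], "newtons": 20}}

```text
clock: 19.35
tcp_pos: [0.5544, -0.21, 0.0698]
orientation: [-0.0, 0.235, 0.972, 0.0]
wrist_force: [0.8, 0.3, 0.2]
finger_gap: 0.0553
grip_force: 0.0
```

Call:
{"api": "step_arm", "payload": {"deltas": [[0, 0, 0, 0, 0, 0, 0.6], [0, 0, 0, 0, 0, 0, 0.6], [0, 0, 10, 0, 0, 0, 0.6], [0, 0, 20, 0, 0, 0, 0.6], [0, 0, 30, 0, 0, 0, 0.6]]}}

```text
clock: 19.85
tcp_pos: [0.5533, -0.2094, 0.1297]
orientation: [-0.002, 0.235, 0.972, 0.0]
wrist_force: [0.7, 0.1, -0.2]
finger_gap: 0.068
grip_force: 0.0
```

```bash
python3 - <<'E'
from h import *
pose()
E
```

```text
t 19.85 tcp [ 553.3 -209.4  129.7] u [ 0.003 -0.002  1.   ] th 0.2 foot [ 553.1 -209.3   76.7] low [ 566.2 -216.7   76.7] f [ 0.7  0.1 -0.2] m [ 0.01 -0.01 -0.02] gap 0.068
```

Call:
{"api": "step_arm", "payload": {"deltas": [[0, 0, 40, 0, 0, 0, 1], [-10, 0, 40, 0, 0, 0, 1], [-20, 20, 40, 0, 0, 0, 1], [0, 0, 0, 0, 0, 0, 1], [0, 0, 0, 0, 0, 0, 1]]}}

```text
clock: 20.35
tcp_pos: [0.525, -0.1901, 0.2523]
orientation: [0.002, 0.235, 0.972, -0.001]
wrist_force: [-0.2, -0.6, -0.3]
finger_gap: 0.0853
grip_force: 0.0
```

```bash
python3 - <<'E'
from h import *
from workcell import *
pose();c=read_camera("side");s=read_camera("wrist");P=cloud(s);Q=P.reshape(-1,3);Q=Q[np.hypot(Q[:,0]-.5543,Q[:,1]+.21)<.03]
for lo,hi in((.064,.074),(.1,.118),(.118,.15)):
    m=(Q[:,2]>lo)&(Q[:,2]<hi);print(lo,m.sum(),rect(Q[m]),np.percentile(Q[m][:,2],[50,90,99]).round(4))
cv2.imwrite("pics/f.png",np.hstack([cv2.resize(c["image"][60:190,280:430],(400,347)),cv2.resize(s["image"],(400,347))])[:,:,::-1])
E
```

```text
t 20.35 tcp [ 525.  -190.1  252.3] u [-0.004  0.002  1.   ] th 0.2 foot [ 525.2 -190.2  199.3] low [ 511.9 -183.3  199.2] f [-0.2 -0.6 -0.3] m [ 0.04  0.   -0.02] gap 0.0853
0.064 443 (array([ 550.9, -208.4]), array([57.8, 50.9]), 62.9) [0.0688 0.0703 0.0735]
0.1 341 (array([ 555.4, -210.9]), array([25.5, 26.6]), 62.7) [0.1127 0.1139 0.1147]
0.118 379 (array([ 554.5, -210.6]), array([20.8, 19.9]), 62.5) [0.1329 0.136  0.1368]
```

View pics/f.png

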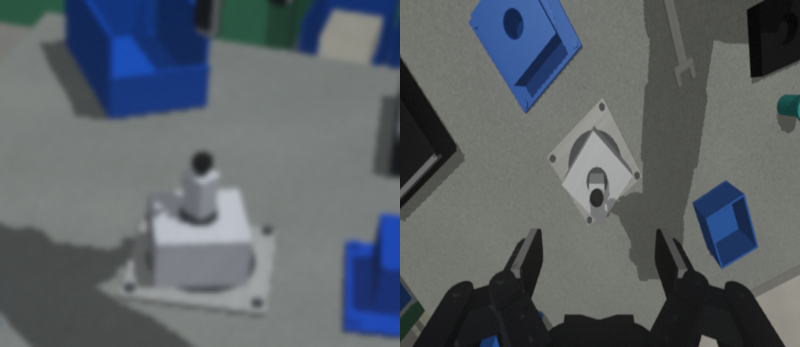

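The post stands upright in the block with its collar on the top face (side crop (200,190)). Its ball top is at about 136 mm, as expected, and the gripper is clear.

```bash
python3 -c "
from workcell import *
print(hand_in())"
```

```text
the job is handed in; nothing more can be done
None
```

The job is handed in: I dipped the post into the bore at a 20° lean, straightened it and slid it down until its collar sat fully home on the block, reading under 10 N at the wrist throughout, then let go at about 20 s with nothing else touched.

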